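Set and clamp the rotary stage

ROBOT

A 6-joint arm with a two-finger parallel gripper is mounted at the origin on the work surface. World frame = base frame: x ahead of the robot, y to its left, z up, the work surface at z = 0. Lengths are in m, angles in rad, forces in N, time in s.
With the tool pointing down it reaches from about 0.4 to 0.825 m from the base axis. Payload 7 kg.
Tool frame: the origin (TCP) lies between the finger pads; the fingertips stand 8 mm ahead of it and the grasp point (between the pads) lies 11 mm behind it (arm.finger_overhang is the distance from the TCP to the fingertips, in m); z points along the fingers, y is the line along which they close (so a half turn about z gives the same grasp; the last joint's range is limited). The gripper opens to 88 mm and grips with 3 to 60 N. Pads are 19 mm wide; open, the fingers measure 130 mm over their backs; the gripper's body (78 mm by 193 mm) begins 47 mm behind the grasp point.
Start: joints at [-1.024, 0.359, 0.012, 0, -1.224, -0.288], TCP at [0.173, -0.653, 0.211] pointing down, gripper open.
Joint ranges: [-3.07, 3.07], [-1.43, 2.12], [-1.02, 1.25], [-3.03, 1.67], [-3.05, -0], [-3.03, 3.03]. Speed limits (rad/s): [2.39, 2.39, 3.01, 3.14, 3.14, 3.14].

INTERFACE

Orientations are given as [roll, pitch, yaw] about the fixed x, y, z axes, in that order (R = Rz(yaw) Ry(pitch) Rx(roll)).
In Python, from station import arm gives the robot as it stands.
- The arm moves only by the tool move_arm, never from a script. Its argument "rows" is text: rows parted by semicolons, each of 7 numbers parted by spaces: the turn, a rotation vector about the tool's x, y, z in degrees, then the shift along the tool's x, y, z in m, then the finger opening in m, from 0 to 0.0876. A call has 1 to 8 rows; each row shifts and turns the commanded pose from where the row before left it, along the tool's axes as they then stand; what a row does not reach is not made up. A row lasts 1/8 s, in which the tool goes at most 62.5 mm and 10.7 degrees, less where a joint would pass 70% of its speed; a pose out of reach is approached as far as the arm can. A call is refused whole if a number of a shift passes 0.0625 or a number of a turn 10.7, either way. A call with a gripper value outside its range is refused whole. The fingers move at their own pace and stop on an object; "squeeze" is the grip in N (left out, the last holds). Time passes only in rows, so rows that do not move let the fingers close. It gives the time, the measured TCP pose, the force, the opening and the grip force at its end, in the units of the state.
- arm.get_state(): the state, without advancing time (a new reading comes with each control period).
- arm.grab_frame(name): name is "side" or "top"; returns (picture, depth): 384x512x3 uint8, blue, green, red; 384x512 float32, m along the optical axis (not along the pixel's ray), 0 where there is no reading.
- arm.camera_model(name): a dict with "mtx" (3x3 intrinsics, pixels), "camera_from_world" (4x4, takes a point from world to camera coordinates). Camera axes: x right, y down, z forward; pixel columns grow to the right and rows downward; lengths in m; the calibration is good to about 2 mm. A picture is of the moment at which its call begins. camera_model takes no time and is no camera call.
- arm.job_done(): hands the job in; it is judged then, once.
The state is a dict: "t": time; "q": joint angles; "qd": joint speeds; "joint_efforts": joint torques, N m; "eef_pos": TCP position; "ee_rot": TCP orientation; "force": force on the tool from outside, world axes, zero at the start; "moment": the same for the moment, N m; "width": finger opening in m; "gripper_force": force on a finger pad.
Only numpy, scipy, OpenCV 4.12 (cv2) and the standard library are available. Lean on these libraries where they do the work, as an engineer would, in place of code of your own. Each camera call takes 0.05 s, during which the arm holds its last target. There are 200 camera calls.

TASK

On the rotary stage, push the dial's finger post round with a fingertip until the dial's index mark lines up with the one long line on the scale ring. Then, with the dial so set, swing the clamp lever round towards the robot by about 60 degrees or more. Push gently with the fingertips or the outside of the fingers only: pinch or lift nothing, and leave the other tools where they stand.

Things in the scene. Friction and masses are not known exactly. Their poses are not given: they have to be found in the camera images.
- stage: Grey round rotary stage bolted to the granite plate, 250 mm across at its foot; it never moves. Origin: on the stage's and dial's common vertical turning axis, at the level of the granite. z up; its y points away from the side on which the clamp lever sits (the lever is on its -y side); it stands turned by at most 0.25 rad from the robot's frame. Scale ring and dial form its top, flush within 1 mm, 67 mm above the granite.
- target_line (a point): Inner end of the one long black line (30 mm long, 4 mm wide, radial, across the full width of the ring) on the aluminium scale ring; all the other lines of the ring are short (8 mm) and thin (1.5 mm), one every 10 degrees. The ring (outer radius 115, inner radius 85 mm) is locked. The point is 85 mm from the turning axis, 66 mm above the granite.
- index_mark (a point): Outer end of the dial's single black radial index mark (40 mm long, 4 mm wide) on the steel dial, at the dial's rim, 85 mm from the turning axis, 66 mm above the granite. It turns with the dial and meets the inner end of the long line when set.
- post (a point): Dial's finger post: upright dark steel cylinder, 22 mm diameter, standing 40 mm above the dial's face (67 to 107 mm above the granite; a collar 4 mm high and 30 mm across round its foot is only for show), 55 mm from the turning axis, diametrically opposite the index mark. The point is on its axis at half height (87 mm). Turning with the dial.
- dial (a joint): Dial angle (rad), grows counter-clockwise seen from above; at 0 the index mark points along the stage's +x. Range -2.6 to 2.6. Held by friction: it takes about 4 to 5 N of push on the post, stays where it is left and does not coast. At the start it has to be turned 0.5 to 1.95 rad counter-clockwise.
- clamp (a joint): Clamp lever's angle (rad), grows clockwise seen from above, as the lever is pushed towards the robot. 0 = fully released, leaning 0.55 rad away from the robot; 0.55 = square to the stage, pointing along its -y; 1.1 = leaning 0.55 rad towards the robot (clamped); end stop farther on, at 1.8. Starts between 0 and 0.25. Held by friction, takes about 2 to 3 N at the knob and stays where it is left.
- clamp_knob (a point): Upright aluminium knob at the end of the steel clamp lever: cylinder, 18 mm diameter, from 51 to 95 mm above the granite. The point is on its axis at 75 mm. It moves on a horizontal arc of 60 mm radius about the lever's pivot.
- clamp_pivot (a point): Clamp lever's vertical pivot axis, at the top of the pivot's hub (26 mm diameter, 62 mm above the granite), 135 mm from the stage's turning axis; the lever's bar, 12 mm wide, lies 48 to 56 mm above the granite.
- vblock_mid (a point): Loose steel V-block (bystander), 60 x 45 mm, 44 mm high; point at its centre, 22 mm up. Leave it alone.
- gauge_pin_center (a point): Loose bright steel gauge pin standing upright (bystander), 28 mm diameter, 50 mm high; point at its centre. Leave it alone.
- gauge_case_mid (a point): Loose flat wooden gauge case (bystander), 110 x 70 mm, 32 mm high; point at its centre, 16 mm up. Leave it alone.

How it is judged:
By the outcome, as a careful person would: the job done as asked, in the order asked, and still so for the second after the job is handed in, with the robot touching nothing.
It also fails if it takes over 51 s, if anything falls off the work surface, if the arm or the gripper's body presses on something with over 40 N, if the wrist force passes 120 N, or if a joint passes its speed limit or range.

## Working session

There is one attempt and no reset: what is moved stays moved. The work goes in short steps, Python scripts to look and compute and a tool call to move; the robot and the scene stay as the last step left them, time stands still between calls to the robot, and variables do not carry over. Pictures are saved under pics/ and viewed, at most 10 in all, crops included, and the job is handed in when it is done.

Besides the shell and the picture viewer there is one more tool, called as name(argument=value, ...), one argument or row to a line, values as JSON. move_arm: Moves the arm, as the interface text tells. Its arguments: {"type":"object","properties":{"rows":{"type":"string"},"squeeze":{"type":"number"}},"required":["rows"]}

```bash
mkdir -p pics; ls; python3 - <<'E'
from station import arm
import cv2,numpy as np
for n in("top","side"):
    p,d=arm.grab_frame(n); cv2.imwrite(f"pics/{n}0.png",p); np.save(f"{n}0.npy",d)
    m=arm.camera_model(n); print(n,np.round(m["mtx"],1).tolist(),np.round(m["camera_from_world"],3).tolist())
s=arm.get_state(); print(s["t"],s["eef_pos"],s["ee_rot"],s["width"],arm.finger_overhang)
E
```

```text
pics
top [[467.4, 0.0, 253.0], [0.0, 467.4, 191.0], [0.0, 0.0, 1.0]] [[-0.009, -1.0, -0.022, 0.021], [-0.988, 0.012, -0.151, 0.58], [0.151, 0.02, -0.988, 1.134], [0.0, 0.0, 0.0, 1.0]]
side [[393.5, 0.0, 258.7], [0.0, 393.5, 189.9], [0.0, 0.0, 1.0]] [[-0.693, -0.721, 0.021, 0.434], [-0.386, 0.347, -0.855, 0.299], [0.609, -0.6, -0.518, 0.502], [0.0, 0.0, 0.0, 1.0]]
0.1 [ 0.17258768 -0.65208343  0.2101101 ] [ 3.14009074e+00 -1.46103257e-04 -2.88290504e+00] 0.08722090718070097 0.008
```

View pics/top0.png

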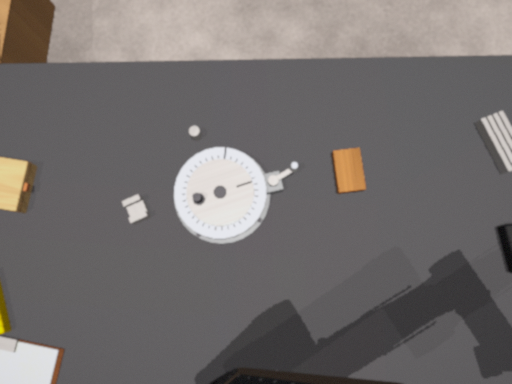

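View pics/side0.png

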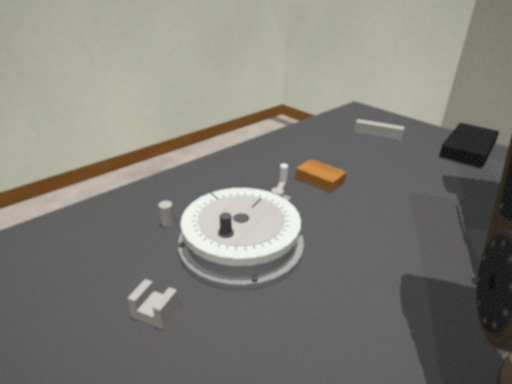

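The top view shows the dial at (220,191), the long line at (225,153), the index mark at (245,184), the post at (198,198), the clamp pivot at (274,181) and the knob at (294,166). The side view agrees. Next I'll measure these precisely by rectifying the z = 67 mm plane.

```bash
cat > h.py <<'E'
import numpy as np,cv2
from station import arm
def P(n):
    m=arm.camera_model(n); return np.array(m["mtx"]),np.array(m["camera_from_world"])
def back(n,u,v,z):
    K,T=P(n); R,t=T[:3,:3],T[:3,3]; r=R.T@np.linalg.inv(K)@[u,v,1]; c=-R.T@t
    return c+r*(z-c[2])/r[2]
def rect(n,img,z,x0,x1,y0,y1,s=.0005):
    """rectified plane: image up=+x, left=+y"""
    K,T=P(n); xs=np.arange(x1,x0,-s); ys=np.arange(y1,y0,-s)
    X,Y=np.meshgrid(xs,ys,indexing='ij'); p=np.stack([X,Y,0*X+z],-1)@T[:3,:3].T+T[:3,3]; q=p@K.T
    return cv2.remap(img,(q[...,0]/q[...,2]).astype(np.float32),(q[...,1]/q[...,2]).astype(np.float32),cv2.INTER_CUBIC)
def depthpt(n,d,u,v):
    K,T=P(n); z=d[v,u]; return T[:3,:3].T@(np.linalg.inv(K)@[u,v,1]*z-T[:3,3])
E
python3 - <<'E'
from h import *
p=cv2.imread("pics/top0.png"); d=np.load("top0.npy")
for name,u,v in [("table",120,300),("dial",225,215),("ring",260,205),("post",198,198),("pivot",274,181),("knob",294,166),("pin",194,131),("vb",136,209)]:
    print(name,np.round(depthpt("top",d,u,v),3))
c=back("top",220,191,.067); print(c)
a=rect("top",p,.067,c[0]-.15,c[0]+.15,c[1]-.2,c[1]+.2); cv2.imwrite("pics/rect.png",a)
g=cv2.cvtColor(a,cv2.COLOR_BGR2GRAY)
cs=cv2.HoughCircles(cv2.GaussianBlur(g,(7,7),2),cv2.HOUGH_GRADIENT_ALT,1,50,param1=100,param2=.8,minRadius=160,maxRadius=250)
print(cs, c[:2]+[.15,.2])
E
```

```text
table [0.312 0.355 0.004]
dial [0.518 0.083 0.067]
ring [ 0.542 -0.003  0.068]
post [0.556 0.145 0.108]
pivot [ 0.603 -0.038  0.061]
knob [ 0.633 -0.086  0.096]
pin [0.737 0.165 0.05 ]
vb [0.541 0.316 0.024]
[0.57815167 0.09595471 0.067     ]
None [0.72815167 0.29595471]
```

View pics/rect.png

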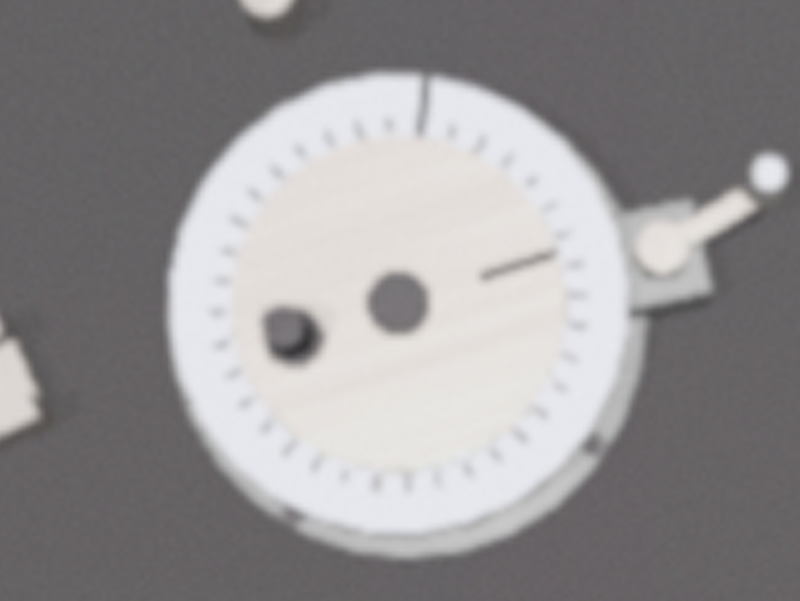

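The rectified view shows the ring centred at about (398,302), the long line at the top (423,105), the index at (517,266), the post at (290,334), the pivot at (662,245) and the knob at (769,173). The depth heights match the given sizes. Now a precise angle measurement.

```bash
cat >> h.py <<'E'
C=np.array([.5769,.0967])
def polar(img,n="top",c=C):
    K,T=P(n); th=np.deg2rad(np.arange(-180,180,.1)); r=np.arange(.04,.125,.0005)
    R,H=np.meshgrid(r,th,indexing='ij'); p=np.stack([c[0]+R*np.cos(H),c[1]+R*np.sin(H),0*R+.0665],-1)@T[:3,:3].T+T[:3,3]; q=p@K.T
    g=cv2.cvtColor(img,cv2.COLOR_BGR2GRAY)
    return np.rad2deg(th),r,cv2.remap(g,(q[...,0]/q[...,2]).astype(np.float32),(q[...,1]/q[...,2]).astype(np.float32),cv2.INTER_CUBIC).astype(float)
def ang(th,r,a,lo,hi,near=None,w=400):
    s=a[(r>lo)&(r<hi)].mean(0); s=np.median(s)-s
    if near is not None: s=np.where(abs((th-near+180)%360-180)<w,s,0)
    i=s.argmax(); k=np.arange(i-35,i+36)%len(s); ww=np.clip(s[k]-.3*s[i],0,None)
    return th[i]+((np.arange(-35,36)*.1*ww).sum()/ww.sum()),s[i]
def measure(n="top",img=None):
    if img is None: img=arm.grab_frame(n)[0]
    th,r,a=polar(img,n); return img,ang(th,r,a,.102,.111,-8,15),ang(th,r,a,.055,.078,None)
E
python3 - <<'E'
from h import *
p=cv2.imread("pics/top0.png")
for n in("top","side"):
    q=cv2.imread(f"pics/{n}0.png"); th,r,a=polar(q,n)
    # ring edge radius as function of angle -> centre fit
    e=[]
    g=np.diff(cv2.GaussianBlur(a,(1,9),0),axis=0); m=r[:-1]>.105
    rr=r[:-1][m][g[m].argmin(0)]; t=np.deg2rad(th); ok=(abs(rr-.115)<.006)&(np.abs(th+90)>25)&(np.abs(th+8)>5)
    A=np.c_[np.cos(t),np.sin(t),np.ones_like(t)][ok]; print(n,"centre off, R",np.linalg.lstsq(A,rr[ok],rcond=None)[0],ok.sum())
    print([np.round(ang(th,r,a,lo,hi,nr,w),2) for lo,hi,nr,w in[(.102,.111,-8,15),(.09,.1,-8,5),(.05,.06,-72,20),(.06,.068,-72,20),(.068,.08,-72,20)]])
a=np.array
for nm,(u,v),z in[("post",(290,334),.107),("pivot",(662,245),.062),("knob",(769,173),.095)]:
    X=a([.72815-v*.0005,.29595-u*.0005,.067]); K,T=P("top"); cam=-T[:3,:3].T@T[:3,3]
    w=cam+(X-cam)*(z-cam[2])/(X[2]-cam[2]); dd=w[:2]-C; print(nm,w,np.hypot(*dd),np.rad2deg(np.arctan2(dd[1],dd[0])))
E
```

```text
top centre off, R [0.0001986  0.00055782 0.11525952] 2772
[array([-7.06, 68.17]), array([-7.16, 56.65]), array([-72.18,  62.8 ]), array([-72.21,  62.69]), array([-72.29,  63.58])]
side centre off, R [-0.00085711  0.00198273  0.11562225] 3000
[array([-6.3, 64. ]), array([-6.08, 55.85]), array([-71.8 ,  61.25]), array([-71.81,  60.56]), array([-71.66,  53.88])]
post [0.55558528 0.14535602 0.107     ] 0.053119913994934174 113.65676131648064
pivot [ 0.60654045 -0.03516524  0.062     ] 0.1351554583500641 -77.33170359671236
knob [ 0.63578066 -0.08659272  0.095     ] 0.19251792996787417 -72.19098751896041
```

Results:

| Quantity | Value |
|---|---|
| Centre | (0.577, 0.0975) |
| Long line | −7.1° |
| Index mark | −72.2° (so turn 65.1° CCW) |
| Post | 107.8° |
| Stage yaw | 12.7° |

I'll travel to the far side of the post with the fingers closed.

move_arm(
  rows="0 0 0 -0.038 0.042 0 0; 0 0 0 -0.038 0.042 0 0; 0 0 0 -0.038 0.042 0 0; 0 0 0 -0.038 0.042 0 0; 0 0 0 -0.038 0.042 0 0; 0 0 0 -0.038 0.042 0 0; 0 0 0 -0.038 0.042 0 0; 0 0 0 -0.038 0.042 0 0",
  squeeze=5,
)

```text
t: 1.1
eef_pos: [0.381, -0.2482, 0.211]
ee_rot: [-3.142, 0.0, -2.883]
force: [0.3, -0.8, 0.0]
width: 0.0131
gripper_force: 0.0
```

move_arm(
  rows="0 0 0 -0.038 0.042 0 0; 0 0 0 -0.038 0.042 0 0; 0 0 0 -0.038 0.042 0 0; 0 0 0 -0.038 0.042 0 0; 0 0 0 -0.038 0.042 0 0; 0 0 0 -0.038 0.042 0 0; 0 0 0 -0.038 0.042 0 0; 0 0 0 0 0 0 0",
)

```text
t: 2.1
eef_pos: [0.5635, 0.1054, 0.2097]
ee_rot: [-3.141, -0.001, -2.88]
force: [-0.1, 0.0, -0.6]
width: 0.0004
gripper_force: 0.0
```

```bash
cat >> h.py <<'E'
C=np.array([.577,.0975])
from scipy.spatial.transform import Rotation as Ro
def tool(goal_xyz):
    s=arm.get_state(); R=Ro.from_euler('xyz',s["ee_rot"]).as_matrix()
    print("t",round(s["t"],2),"pos",np.round(s["eef_pos"],4),"rot",np.round(s["ee_rot"],4),"F",np.round(s["force"],1),"w",round(s["width"],4),"q",np.round(s["q"],2))
    if goal_xyz is not None: print("tool shift",np.round(R.T@(np.array(goal_xyz)-s["eef_pos"]),4))
E
python3 - <<'E'
from h import *
tool([.5888,.1591,.21])
E
```

```text
t 2.1 pos [0.5635 0.1054 0.2097] rot [-3.1413e+00 -1.4000e-03 -2.8798e+00] F [-0.1  0.  -0.6] w 0.0004 q [ 0.53  0.19 -0.22 -0.   -1.16 -1.83]
tool shift [-0.0384  0.0454 -0.0004]
```

move_arm(
  rows="0 0 0 -0.038 0.045 0 0; 0 0 -2.8 0 0 0 0; 0 0 0 0 0 0.04 0; 0 0 0 0 0 0.04 0; 0 0 0 0 0 0.03 0; 0 0 0 0 0 0.014 0; 0 0 0 0 0 0 0",
)

```text
t: 2.98
eef_pos: [0.5873, 0.155, 0.0864]
ee_rot: [-3.141, -0.002, -2.834]
force: [-0.9, -0.3, 0.5]
width: 0.0006
gripper_force: 0.0
```

```bash
python3 - <<'E'
from h import *
p,d=arm.grab_frame("side"); cv2.imwrite("pics/s1.png",cv2.resize(p[130:330,110:360],None,fx=3,fy=3))
t=np.deg2rad(107.8); u=np.array([-np.sin(t),np.cos(t)]); post=C+.055*np.array([np.cos(t),np.sin(t)])
tool([*(post-u*.0205),.086])
# rigid shift per 2.5 deg about C in tool frame (x=u, y=?)
E
```

```text
t 3.02 pos [0.5881 0.1554 0.0876] rot [-3.1414e+00  3.0000e-04 -2.8339e+00] F [-0.3 -0.2  0.6] w 0.0006 q [ 0.58  0.35 -0.3   0.   -0.92 -1.84]
tool shift [0.0078 0.0032 0.0016]
```

View pics/s1.png

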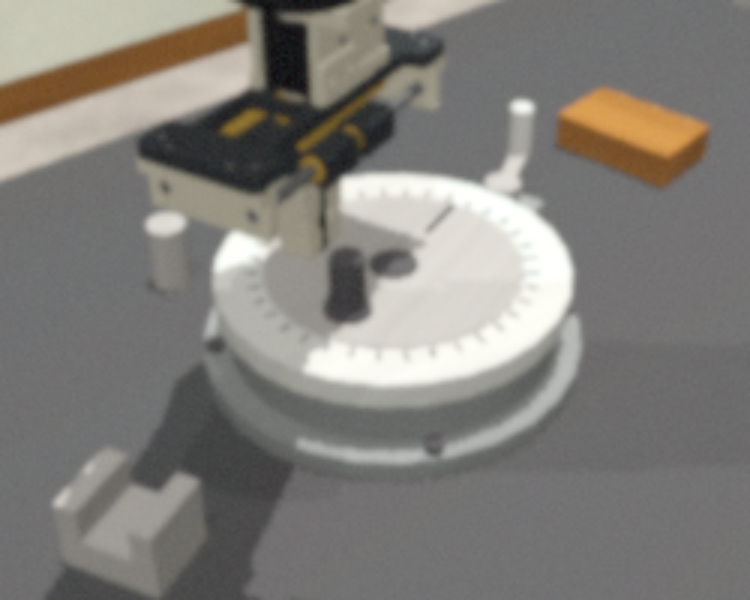

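The fingers sit just behind the post with a clear gap. I'll close it and push round.

move_arm(
  rows="0 0 0 0.004 0.003 0 0; 0 0 0 0.004 0 0 0; 0 0 -3 0.0029 0.0011 0 0; 0 0 -3 0.0029 0.0011 0 0; 0 0 -3 0.0029 0.0011 0 0; 0 0 -3 0.0029 0.0011 0 0; 0 0 -3 0.0029 0.0011 0 0; 0 0 -3 0.0029 0.0011 0 0",
)

```text
t: 4.03
eef_pos: [0.5623, 0.1554, 0.0883]
ee_rot: [-3.141, 0.004, -2.517]
force: [4.3, 0.2, -2.0]
width: 0.0004
gripper_force: 1.9
```

```bash
cat >> h.py <<'E'
def rep():
    for n,near,idx0 in(("top",-7.1,None),("side",-6.2,None)):
        img=arm.grab_frame(n)[0]; th,r,a=polar(img,n)
        print(n,"line",np.round(ang(th,r,a,.102,.111,-7,8),2),"index",np.round(ang(th,r,a,.058,.078,-40,42),2))
    s=arm.get_state(); x=np.array(s["eef_pos"][:2])-C; print("tcp polar",np.hypot(*x),np.rad2deg(np.arctan2(x[1],x[0])),"yaw",np.rad2deg(s["ee_rot"][2])); tool(None)
    return img
E
python3 -c "
from h import *
rep()"
```

```text
top line [-7.07 68.  ] index [  0.26 130.32]
side line [ -3.09 208.22] index [-19.23 128.79]
tcp polar 0.05969799472336719 104.7617265013259 yaw -144.30161247097342
t 4.12 pos [0.5618 0.1552 0.0882] rot [-3.141   0.0034 -2.5185] F [ 3.8 -0.6  0. ] w 0.0005 q [ 0.61  0.32 -0.36  0.   -0.89 -1.55]
```

move_arm(
  rows="0 0 -3 0.0029 0.0011 0 0; 0 0 -3 0.0029 0.0011 0 0; 0 0 -3 0.0029 0.0011 0 0; 0 0 -3 0.0029 0.0011 0 0; 0 0 -3 0.0029 0.0011 0 0; 0 0 -3 0.0029 0.0011 0 0; 0 0 0 0 0 0 0",
)

```text
t: 5.0
eef_pos: [0.5446, 0.1483, 0.088]
ee_rot: [-3.14, 0.003, -2.206]
force: [3.7, 1.4, 0.9]
width: 0.0008
gripper_force: 1.6
```

```bash
python3 -c "
from h import *
rep()
p=arm.grab_frame('top')[0]; cv2.imwrite('pics/t2.png',rect('top',p,.067,.43,.73,-.1,.3))"
```

```text
top line [-7.05 68.5 ] index [ 0.38 79.86]
side line [-13.17 205.58] index [-22.54 113.05]
tcp polar 0.06029372791606813 122.59489679686197 yaw -126.45110964994666
t 5.1 pos [0.5445 0.1483 0.0878] rot [-3.1406e+00  2.2000e-03 -2.2070e+00] F [3.6 2.4 2.4] w 0.0002 q [ 0.61  0.29 -0.4   0.   -0.88 -1.25]
```

View pics/t2.png

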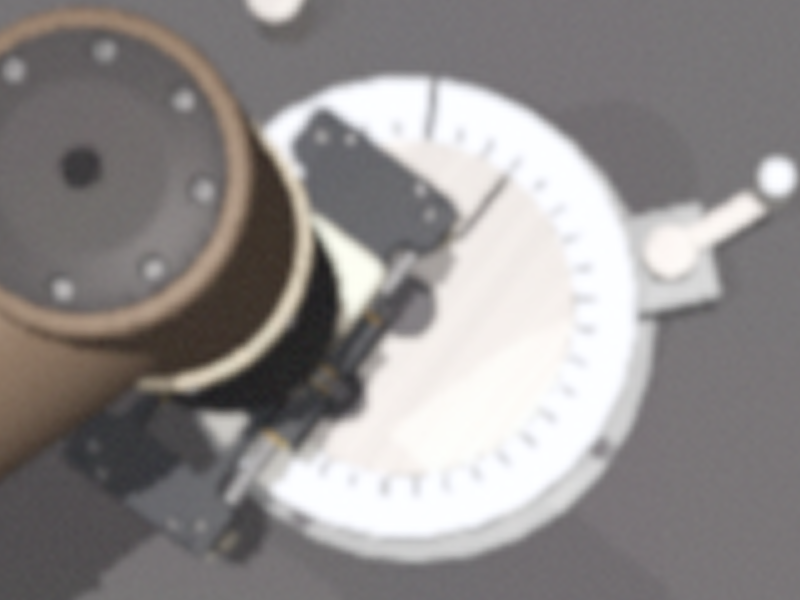

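The index's outer end is visible at (510,175), which is about −38.7°. That leaves about 31.6° to go.

move_arm(
  rows="0 0 -3 0.0029 0.0011 0 0; 0 0 -3 0.0029 0.0011 0 0; 0 0 -3 0.0029 0.0011 0 0; 0 0 -3 0.0029 0.0011 0 0; 0 0 -3 0.0029 0.0011 0 0; 0 0 -3 0.0029 0.0011 0 0; 0 0 -3 0.0029 0.0011 0 0; 0 0 -3 0.0029 0.0011 0 0",
)

```text
t: 6.15
eef_pos: [0.5264, 0.1313, 0.0874]
ee_rot: [-3.14, 0.001, -1.786]
force: [4.0, 2.6, 0.8]
width: 0.0006
gripper_force: 2.0
```

```bash
python3 -c "
from h import *
p=rep()
p=arm.grab_frame('top')[0]; th,r,a=polar(p)
for lo,hi in((.06,.068),(.068,.075),(.075,.083)): print(ang(th,r,a,lo,hi,-15,9))
cv2.imwrite('pics/t3.png',rect('top',p,.067,.43,.73,-.1,.3))"
```

```text
top line [-7.07 68.39] index [-13.22  18.79]
side line [-6.32 52.72] index [-77.99 119.8 ]
tcp polar 0.061073131314495564 146.742036645246 yaw -102.38269256414213
t 6.25 pos [0.5259 0.131  0.0872] rot [-3.1410e+00  7.0000e-04 -1.7869e+00] F [4.5 1.9 1.1] w 0.001 q [ 0.61  0.26 -0.45 -0.   -0.87 -0.82]
(np.float64(-7.1610894081325425), np.float64(26.1875))
(np.float64(-13.282487488530238), np.float64(50.64285714285717))
(np.float64(-13.318463849127403), np.float64(52.0625))
```

View pics/t3.png

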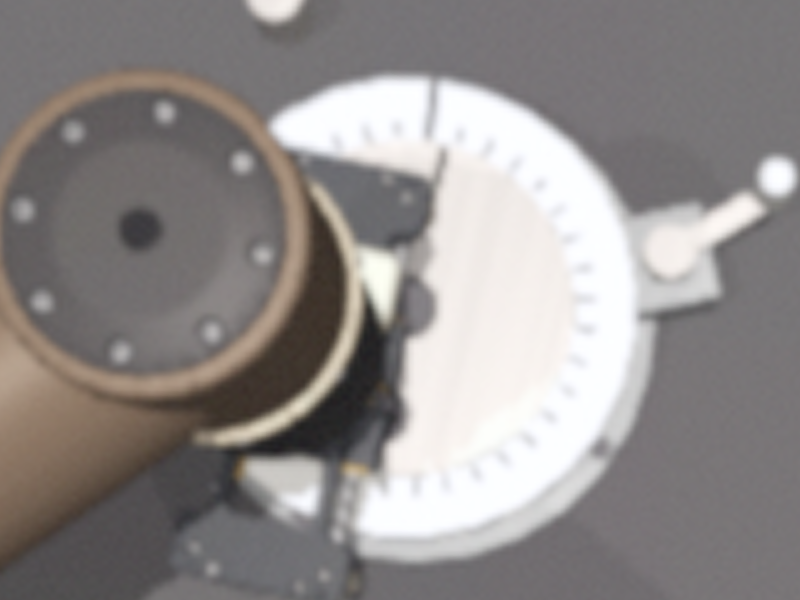

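Index at (442,155) is −13.3° against the line at −7.1°, so 6.2° remain.

move_arm(
  rows="0 0 -2.5 0.0024 0.0009 0 0; 0 0 -2 0.0019 0.0007 0 0; 0 0 0 0 0 0 0; 0 0 0 0 0 0 0",
)

```text
t: 6.8
eef_pos: [0.5233, 0.1268, 0.087]
ee_rot: [-3.142, 0.0, -1.709]
force: [3.2, 2.7, 3.9]
width: 0.0007
gripper_force: 2.0
```

```bash
cat >> h.py <<'E'
def fine(near=-9,w=6):
    p=arm.grab_frame('top')[0]; th,r,a=polar(p)
    print("line",np.round(ang(th,r,a,.102,.111,-7,8),2),np.round(ang(th,r,a,.088,.1,-7,4),2))
    for lo,hi in((.05,.06),(.06,.07),(.07,.076),(.076,.083)): print(lo,np.round(ang(th,r,a,lo,hi,near,w),2))
    return p
E
python3 -c "
from h import *
fine(); tool(None)"
```

```text
line [-7.06 68.78] [-7.12 48.19]
0.05 [-6.22 47.7 ]
0.06 [-6.13 28.3 ]
0.07 [-8.4 51. ]
0.076 [-8.5  44.36]
t 6.85 pos [0.5233 0.1268 0.087 ] rot [-3.1415  0.     -1.7089] F [2.3 2.7 2.9] w 0.0005 q [ 0.6   0.25 -0.45  0.   -0.87 -0.74]
```

move_arm(
  rows="0 0 -1.2 0.0012 0.0004 0 0; 0 0 0 0 0 0 0; 0 0 0 0 0 0 0",
)

```text
t: 7.22
eef_pos: [0.5226, 0.1256, 0.0869]
ee_rot: [3.141, -0.0, -1.687]
force: [2.5, 2.1, 3.1]
width: 0.0008
gripper_force: 2.0
```

```bash
python3 -c "
from h import *
fine(-7.5,4)"
```

```text
line [-7.06 68.39] [-7.12 48.04]
0.05 [-5.86 48.45]
0.06 [-5.19 29.7 ]
0.07 [-7.03 41.96]
0.076 [-7.43 52.14]
```

move_arm(
  rows="0 0 0 -0.012 0 0 0; 0 0 0 -0.012 0 0 0; 0 0 0 0 0 -0.05 0; 0 0 0 -0.04 0 -0.04 0; 0 0 0 -0.05 0 -0.01 0; 0 0 0 0 0 0 0",
)

```text
t: 8.02
eef_pos: [0.536, 0.2422, 0.1872]
ee_rot: [-3.141, 0.0, -1.685]
force: [-0.4, -0.5, -0.1]
width: 0.0005
gripper_force: 0.0
```

```bash
python3 -c "
from h import *
p=fine(-7.5,4); tool(None)
cv2.imwrite('pics/t4.png',rect('top',p,.067,.43,.73,-.1,.3))"
```

```text
line [-7.05 71.33] [-7.11 57.25]
0.05 [-7.51 72.05]
0.06 [-7.17 71.25]
0.07 [-7.11 62.58]
0.076 [-7.4 64.5]
t 8.07 pos [0.5352 0.2405 0.1864] rot [ 3.1404e+00 -9.0000e-04 -1.6852e+00] F [-0.7 -0.6 -0.7] w 0.0002 q [ 0.75  0.23 -0.22 -0.   -1.12 -0.87]
```

View pics/t4.png

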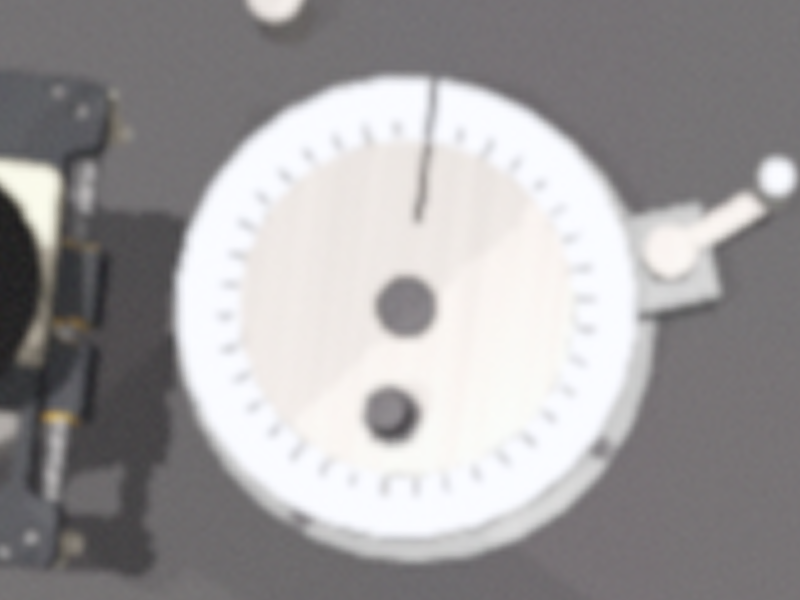

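The dial is set: index and long line form one straight line at (435,80)–(417,220), aligned to about 0.2°. Next is the clamp. The lever is at −61° (world) and has to be pushed clockwise. First I'll turn the tool.

move_arm(
  rows="0 0 9 0 0 0 0; 0 0 9 0 0 0 0; 0 0 9 0 0 0 0; 0 0 9 0 0 0 0; 0 0 9 0 0 0 0; 0 0 9 0 0 0 0; 0 0 0 0 0 0 0",
)

```text
t: 8.95
eef_pos: [0.5352, 0.238, 0.1861]
ee_rot: [-3.141, -0.002, -2.629]
force: [-0.3, -0.2, 0.2]
width: 0.0004
gripper_force: 0.0
```

```bash
python3 -c "
from h import *
p=arm.grab_frame('top')[0]
# knob top blob on plane z=.095, hub on z=.062
for nm,z,g,t in(('knob',.095,(.636,-.0866),.012),('hub',.062,(.6067,-.0342),.014)):
    a=cv2.cvtColor(rect('top',p,z,g[0]-.02,g[0]+.02,g[1]-.02,g[1]+.02),cv2.COLOR_BGR2GRAY)
    a=cv2.GaussianBlur(a,(5,5),0); _,m=cv2.threshold(a,0,255,cv2.THRESH_OTSU); k=np.argwhere(m>0).mean(0); print(nm,g[0]+.02-k[0]*.0005,g[1]+.02-k[1]*.0005,(m>0).sum()*.25)
tool([.6627,-.0718,.186])"
```

```text
knob 0.6312439095127611 -0.0818650812064965 431.0
hub 0.6069216066481995 -0.035886807479224375 722.0
t 9.0 pos [0.5354 0.2382 0.1863] rot [-3.1413e+00 -1.7000e-03 -2.6268e+00] F [-0.4  0.5  0.7] w 0.0001 q [ 0.75  0.23 -0.22 -0.   -1.12 -1.81]
tool shift [ 0.0418 -0.3325  0.0004]
```

move_arm(
  rows="0 0 0 0.006 -0.048 0 0; 0 0 0 0.006 -0.048 0 0; 0 0 0 0.006 -0.048 0 0; 0 0 0 0.006 -0.048 0 0; 0 0 0 0.006 -0.048 0 0; 0 0 0 0.006 -0.048 0 0; 0 0 0 0.006 -0.045 0 0; 0 0 0 0 0 0 0",
)

```text
t: 10.0
eef_pos: [0.6624, -0.0752, 0.1858]
ee_rot: [3.141, -0.002, -2.63]
force: [0.1, 1.5, 0.1]
width: 0.0005
gripper_force: 0.0
```

```bash
python3 -c "
from h import *
tool([.6627,-.0718,.076])"
```

```text
t 10.0 pos [ 0.6624 -0.0752  0.1858] rot [ 3.1412e+00 -1.9000e-03 -2.6300e+00] F [0.1 1.5 0.1] w 0.0005 q [ 0.18  0.36 -0.04  0.   -1.17 -1.24]
tool shift [-0.0021  0.0027  0.1098]
```

move_arm(
  rows="0 0 0 0 0.002 0.04 0; 0 0 0 0 0 0.04 0; 0 0 0 0 0 0.03 0; 0 0 0 0 0 0 0; 0 0 0 0.004 0 0 0; 0 0 0 0.004 0 0 0",
)

```text
t: 10.75
eef_pos: [0.6552, -0.0741, 0.0788]
ee_rot: [-3.141, 0.002, -2.629]
force: [-0.6, 0.3, 0.1]
width: 0.0004
gripper_force: 0.0
```

```bash
python3 -c "
from h import *
tool([.6627,-.0718,.076])
p=arm.grab_frame('side')[0]; cv2.imwrite('pics/s5.png',cv2.resize(p[110:260,180:360],None,fx=4,fy=4))"
```

```text
t 10.75 pos [ 0.6552 -0.0741  0.0788] rot [-3.1405e+00  2.4000e-03 -2.6288e+00] F [-0.6  0.3  0.1] w 0.0004 q [ 0.18  0.44 -0.19  0.   -0.94 -1.24]
tool shift [-0.0077 -0.0017  0.0028]
```

View pics/s5.png

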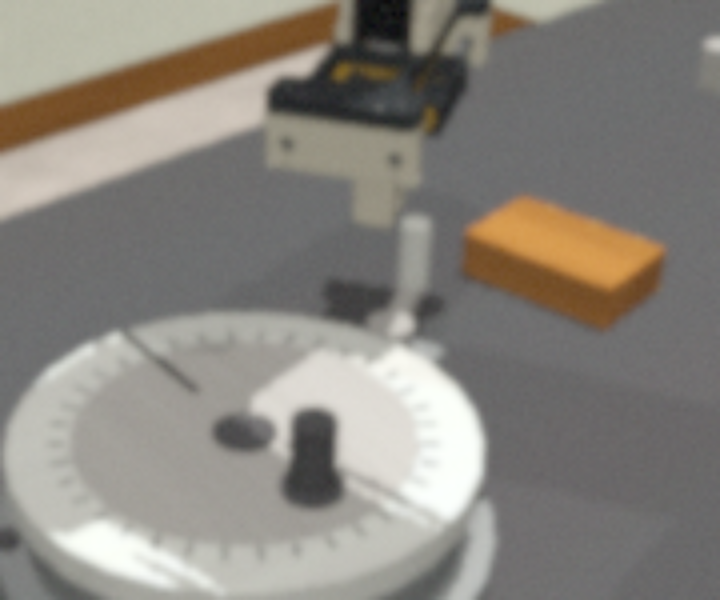

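The fingers are behind the knob (knob at (415,250), finger tip at (375,220)), and the case is well clear. Now push.

move_arm(
  rows="0 0 0 0.002 0 0.004 0; 0 0 4 0.0042 -0.0013 0 0; 0 0 4 0.0042 -0.0013 0 0; 0 0 4 0.0042 -0.0013 0 0; 0 0 4 0.0042 -0.0013 0 0; 0 0 4 0.0042 -0.0013 0 0; 0 0 4 0.0042 -0.0013 0 0; 0 0 4 0.0042 -0.0013 0 0",
)

```text
t: 11.8
eef_pos: [0.6285, -0.0924, 0.0734]
ee_rot: [3.141, 0.002, -3.12]
force: [2.2, 0.7, -0.6]
width: 0.0003
gripper_force: 1.1
```

```bash
cat >> h.py <<'E'
def lev():
    s=arm.get_state(); Pv=np.array([.6067,-.0345]); y=s["ee_rot"][2]; R=Ro.from_euler('xyz',s["ee_rot"]).as_matrix()
    print("TCP in tool axes rel pivot",np.round(R.T[:2,:2]@(s["eef_pos"][:2]-Pv),4),"yaw",np.rad2deg(y)); tool(None)
E
python3 -c "
from h import *
lev()"
```

```text
TCP in tool axes rel pivot [-0.0206 -0.0584] yaw -178.78961864243425
t 11.8 pos [ 0.6285 -0.0924  0.0734] rot [ 3.1414e+00  2.3000e-03 -3.1205e+00] F [ 2.2  0.7 -0.6] w 0.0003 q [ 0.16  0.41 -0.25  0.   -0.91 -1.71]
```

move_arm(
  rows="0 0 4 0.0042 -0.0013 0 0; 0 0 4 0.0042 -0.0013 0 0; 0 0 4 0.0042 -0.0013 0 0; 0 0 4 0.0042 -0.0013 0 0; 0 0 4 0.0042 -0.0013 0 0; 0 0 4 0.0042 -0.0013 0 0",
)

```text
t: 12.55
eef_pos: [0.6024, -0.0965, 0.0734]
ee_rot: [3.141, 0.002, 2.744]
force: [2.2, -1.4, -1.0]
width: 0.0007
gripper_force: 1.1
```

move_arm(
  rows="0 0 4 0.0042 -0.0013 0 0; 0 0 4 0.0042 -0.0013 0 0; 0 0 4 0.0042 -0.0013 0 0; 0 0 4 0.0042 -0.0013 0 0; 0 0 4 0.0042 -0.0013 0 0; 0 0 0 0 0 0 0",
)

```text
t: 13.3
eef_pos: [0.5806, -0.0913, 0.0733]
ee_rot: [3.141, 0.001, 2.398]
force: [0.8, -0.1, 0.4]
width: 0.0005
gripper_force: 0.3
```

```bash
python3 -c "
from h import *
lev()"
```

```text
TCP in tool axes rel pivot [-0.0193 -0.0594] yaw 137.36773307870573
t 13.3 pos [ 0.5806 -0.0913  0.0733] rot [3.1409e+00 7.0000e-04 2.3975e+00] F [ 0.8 -0.1  0.4] w 0.0005 q [ 0.18  0.34 -0.36  0.   -0.87 -2.49]
```

move_arm(
  rows="0 0 0 -0.012 0 0 0; 0 0 0 -0.012 0 0 0; 0 0 0 0 0 -0.05 0; 0 0 0 -0.04 0 -0.05 0; 0 0 0 -0.05 0 -0.02 0; 0 0 0 -0.05 0 0 0; 0 0 0 -0.05 0 0 0; 0 0 0 0 0 0 0",
)

```text
t: 14.3
eef_pos: [0.7383, -0.239, 0.1885]
ee_rot: [-3.14, -0.002, 2.394]
force: [0.1, 0.4, -0.1]
width: 0.0004
gripper_force: 0.0
```

```bash
python3 -c "
from h import *
p=fine(-7.5,4); tool(None)
cv2.imwrite('pics/t6.png',cv2.resize(p[60:300,80:400],None,fx=2.4,fy=2.4))"
```

```text
line [-7.06 67.94] [-7.11 47.79]
0.05 [-7.53 66.33]
0.06 [-7.18 66.2 ]
0.07 [-7.11 57.  ]
0.076 [-7.41 59.93]
t 14.35 pos [ 0.7374 -0.2377  0.1891] rot [-3.1399e+00 -2.4000e-03  2.3950e+00] F [-1.   0.6  1. ] w 0.0008 q [-0.06  0.54  0.25 -0.   -1.28 -2.26]
```

View pics/t6.png

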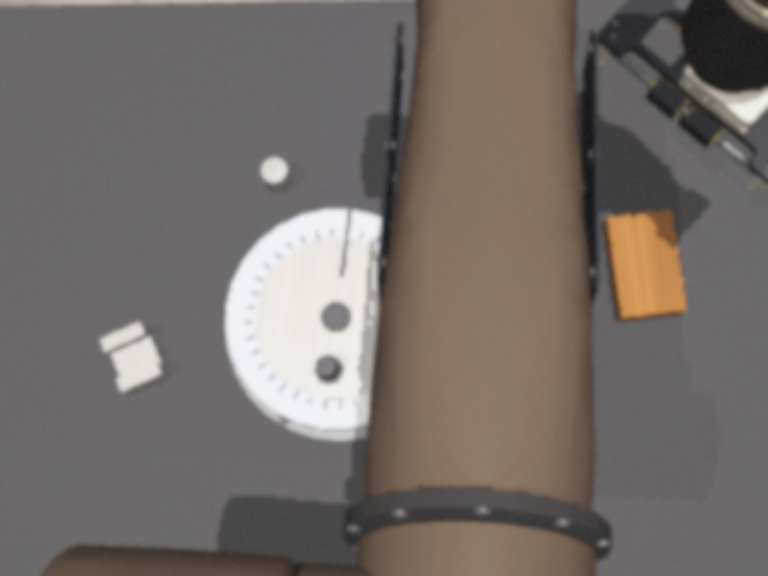

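The dial is still aligned and the bystanders are untouched. The arm hides the lever from above, so I'll check the knob with the side camera's depth.

```bash
python3 -c "
from h import *
p,d=arm.grab_frame('side'); K,T=P('side'); v,u=np.mgrid[:384,:512]
c=np.stack([u,v,1+0*u],-1)@np.linalg.inv(K).T*d[...,None]; w=(c-T[:3,3])@T[:3,:3]
for a in (w,(np.load('side0.npy')[...,None]*(np.stack([u,v,1+0*u],-1)@np.linalg.inv(K).T)-T[:3,3])@T[:3,:3]):
    m=(a[...,2]>.075)&(a[...,2]<.1)&(np.hypot(a[...,0]-.6067,a[...,1]+.0345)<.085)&(a[...,1]<-.03)
    k=np.median(a[m],0); print(m.sum(),k,np.hypot(k[0]-.6067,k[1]+.0345),np.rad2deg(np.arctan2(k[1]+.0345,k[0]-.6067)))
"
```

```text
90 [ 0.56313165 -0.07389781  0.08843094] 0.05874000446899109 -137.87772087981097
76 [ 0.63284141 -0.08004775  0.08874388] 0.052516389393431846 -60.1470165035649
```

```bash
python3 -c "
from station import arm
print(arm.job_done())"
```

```text
the job is handed in; nothing more can be done
None
```

The job is handed in: the dial's index mark is within about 0.3° of the long line, the clamp lever was then swung roughly 70° towards the robot, and the arm was clear of everything, with about 14.4 s on the clock.

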